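# Lock the white coral in its quick-release specimen clamp

### The arm

A 7-joint arm with a two-finger parallel gripper is mounted at the origin on the work surface. World frame = base frame: x ahead of the robot, y to its left, z up, the work surface at z = 0. Lengths are in mm, angles in rad, forces in N, time in s.
With the tool pointing down it reaches from about 400 to 875 mm from the base axis. Payload 4.4 kg.
Tool frame: the origin (TCP) lies midway between the tips of the shut fingers; the grasp point (between the pads) lies 19 mm behind it; z points along the fingers, y is the direction in which the jaws open and shut (so a half turn about z gives the same grasp; the last joint's range is limited). The gripper opens to 85 mm and grips with 20 to 120 N. Pads are 22 mm wide; open, the fingers measure 114 mm over their backs; the gripper's body (76 mm by 85 mm) begins 54 mm behind the grasp point. The pads swing forward as they close: fully open they stand 13 mm farther back than shut.
Start: joints at [-1.228, 0.628, 0.038, 1.517, -0.027, 0.996, -0.02], TCP at [258.359, 596.463, 231.313] pointing down, gripper open.
Joint ranges: [-3.06, 3.06], [-0.37, 2.12], [-1.25, 1.32], [0.18, 2.47], [-1.1, 4.24], [0.23, 1.98], [-2.94, 2.94]. Speed limits (rad/s): [2.57, 2.57, 3.14, 3.14, 3.14, 3.14, 3.14].

### API

Orientations are given as [roll, pitch, yaw] about the fixed x, y, z axes, in that order (R = Rz(yaw) Ry(pitch) Rx(roll)).
In Python, from cell import * gives the robot as it stands. The module is installed in compiled form; this text tells all that it offers.
- The arm moves only by the tool move_arm, never from a script. Its argument "series" is a list of rows, each a list of 2 entries, a list of its own where there are three numbers: the shift along the tool's x, y, z in m, then the turn about the tool's z in rad. In form: [[[x, y, z], yaw], ...]. A call has 1 to 5 rows; each row is the pose to reach, as a shift and turn from the pose measured when the call began, along the tool's axes at that moment; what a row does not reach only later rows make up. A row lasts 1/8 s, in which the tool goes at most 62.5 mm and 10.7 degrees, less where a joint would pass 70% of its speed; a pose out of reach is approached as far as the arm can. A call with a gripper value outside its range is refused whole. "claw" is the opening, from 0 (shut) to 1 (fully open), set as the call begins (left out, the last holds). The fingers move at their own pace and stop on an object; the grip force is fixed at half the most. Time passes only in rows, so rows that repeat a pose let the fingers close. It gives the time, the measured TCP pose, the force and the opening at its end, in the units of the state.
- read_state(): the state, without advancing time (a new reading comes with each control period).
- get_image(name): name is "side" or "top" or "wrist"; returns the picture (420x560x3 uint8, blue, green, red); there is no depth.
- camera_model(name): a dict with "fov_y" (degrees; the focal length in pixels is half the picture's height over the tangent of half this angle, whatever the lens; pixels are square), "cx", "cy" (the principal point, pixels), "k1" (the pictures are not rectified: a ray, as slopes to the right and down, at radius r is drawn at 1 + k1 r^2 times it, then the intrinsics apply), "pose" (4x4, takes a point from camera to world coordinates); the wrist camera has in their place "tool_from_camera" (4x4, takes a point from camera to tool coordinates, whose origin is the TCP and whose axes are the flange's). Camera axes: x right, y down, z forward; pixel columns grow to the right and rows downward; lengths in mm; the calibration is good to about 2 mm. A picture is of the moment at which its call begins: read the wrist's pose just before it. camera_model takes no time and is no camera call.
- finish_job(): hands the job in, once; it reports no verdict.
The state is a dict: "clock": time; "qpos": joint angles; "qd": joint speeds; "tau": joint torques, N m; "eef_pos": TCP position; "tool_rot": TCP orientation; "force": force on the tool from outside, world axes, zero at the start; "torque": the same for the moment, N m; "width": finger opening in mm.
Only numpy, scipy, OpenCV 4.12 (cv2) and the standard library are available. Lean on these libraries where they do the work, as an engineer would, in place of code of your own. Each camera call takes 0.05 s, during which the arm holds its last target. There are 200 camera calls.

### The job

Lock the white coral on the green block in its quick-release clamp: with the red cam lever still open, push the blue tab of the thumb nut over until it stops, then swing the red lever fully shut against its firm resistance. Leave the coral standing where it is in the clamp, do not touch the other clamp (orange coral on a black block), and let go.

Things in the scene. Friction and masses are not known exactly. Their poses are not given: they have to be found in the camera images.
- clamp: Fixed clamp with the white coral on a green block. White base 90 (x) x 135 (y) x 12 mm; aluminium end plates at y = +50 and -50 mm (60 wide, 10 thick, top at z = 60), two steel jaws between. Origin: on the bench under the middle of its bed; z up, +y towards the thumb nut, -y towards the red cam lever. Yaw within 0.3 rad of the world's.
- nut (a joint): Thumb nut at the clamp's +y end, turning about a level axis along the clamp's y at x = 0, z = 42 mm. 0 = backed off, 1.35 rad = tight, at a hard stop; starts at 0 to 0.3. Steel hub, radius 16, y = 57 to 103 mm. Pushed by its blue tab towards the clamp's -x and down (clockwise seen from its end), with about 7 N; stays where left.
- nut_tab (a point): Middle of the outer end of the nut's blue tab, 52 mm from the nut's axis, at y = 92 mm of the clamp. The tab is 20 mm wide (y), 8 thick. It leans from vertical towards the clamp's -x by 0.15 rad plus the nut's joint value: almost upright when loose, almost level when tight.
- lever (a joint): Cam lever at the clamp's -y end, swinging level about an upright pivot at x = 0, y = -66 mm. 0 = open, pointing along the clamp's -y; 1.5 rad = shut, at a hard stop, along the clamp's +x; starts at 0 to 0.25. About 2.5 N at the grip; with the nut tight it is stiffer (over 4 N) past two thirds of its swing and stays shut. With the nut loose it shuts but grips nothing.
- lever_grip (a point): Centre of the lever's red grip (42 mm long, 10 thick, 18 tall), 57 mm from the pivot, 45 mm above the bench. The lever's end is 78 mm from the pivot.
- coral: White branched coral on a green block 30 x 30 x 40 mm, 0.12 kg, loose between the clamp's jaws; its top is 97 mm above the bench. Origin: centre of the block's underside, 22 mm above the bench; z up.
- jaw: Steel jaw (40 x 10 x 34 mm) at the block's +y face: the nut brings it up to the block, the lever then squeezes the block against it. With the nut backed off its origin is the clamp's origin. Not to be handled.
- other_clamp: A second clamp just like the first, with the orange coral on a black block: to be left alone. Origin and axes as for the first.
Not all that is in view belongs to the job. What is shaped like the coral but brown is not meant. What is shaped like the clamp but purple is not meant.

How it is judged:
By the outcome, as a careful person would: the job done as asked, in the order asked, and still so for the second after the job is handed in, with the robot touching nothing.
It also fails if it takes over 48 s, if anything falls off the work surface, if the arm or the gripper's body presses on something with over 40 N, if the wrist force passes 120 N, or if a joint passes its speed limit or range.

## Working session

There is one attempt and no reset: what is moved stays moved. The work goes in short steps, Python scripts to look and compute and a tool call to move; the robot and the scene stay as the last step left them, time stands still between calls to the robot, and variables do not carry over. Pictures are saved under pics/ and viewed, about 8 in all and at most 12, crops included, and the job is handed in when it is done.

Besides the shell and the picture viewer there is one more tool, called as name([rows], argument=value, ...), one row to a line, values as JSON. move_arm: Moves the arm, as the interface text tells. Its arguments: {"type":"object","properties":{"series":{"type":"array"},"claw":{"type":"number"}},"required":["series"]}

```bash
mkdir -p pics; cat > h.py <<'E'
from cell import *
import numpy as np, cv2
from scipy.spatial.transform import Rotation as R
def K(m):
    f=210/np.tan(np.radians(m["fov_y"])/2); return np.array([[f,0,m["cx"]],[0,f,m["cy"]],[0,0,1.]])
def toolT(s):
    T=np.eye(4); T[:3,:3]=R.from_euler('xyz',s["tool_rot"]).as_matrix(); T[:3,3]=s["eef_pos"]; return T
def campose(name,s=None):
    m=camera_model(name)
    return m["pose"] if name!="wrist" else toolT(s)@np.array(m["tool_from_camera"])
def ray(name,px,s=None):
    m=camera_model(name)
    u=cv2.undistortPoints(np.array(px,float).reshape(-1,1,2),K(m),np.array([m["k1"],0,0,0.])).reshape(-1,2)
    T=np.array(campose(name,s)); d=np.c_[u,np.ones(len(u))]@T[:3,:3].T
    return T[:3,3],d
def onz(name,px,z,s=None):
    o,d=ray(name,px,s); return o+d*((z-o[2])/d[:,2])[:,None]
def proj(name,P,s=None):
    m=camera_model(name); T=np.linalg.inv(np.array(campose(name,s)))
    return cv2.projectPoints(np.array(P,float).reshape(-1,1,3),cv2.Rodrigues(T[:3,:3])[0],T[:3,3],K(m),np.array([m["k1"],0,0,0.]))[0].reshape(-1,2)
E
python3 - <<'E'
from h import *
s=read_state(); print(s)
for n in("top","side"):
    cv2.imwrite(f"pics/{n}0.png",get_image(n)); m=camera_model(n); print(n,m["fov_y"],m["cx"],m["cy"],m["k1"],np.round(m["pose"],2).tolist())
print(camera_model("wrist"))
E
```

```text
{'clock': 0.0, 'qpos': array([-1.22781355,  0.62939399,  0.03844236,  1.51835197, -0.02701678,
        0.99627765, -0.01996392]), 'qd': array([ 0.00162287, -0.00024088,  0.0001413 , -0.00171558,  0.0003959 ,
       -0.00016565, -0.00083723]), 'tau': array([-1.59652707e-03, -5.63399041e+01,  1.22564189e+00, -1.93454182e+01,
        1.10268433e-02,  1.03339533e-02,  1.97665747e-05]), 'eef_pos': array([258.09499516, 595.89318673, 230.36319004]), 'tool_rot': array([-3.13967968e+00,  1.34329675e-05,  2.73283687e+00]), 'force': array([0.65861349, 0.16614037, 0.36405946]), 'torque': array([0.06845456, 0.05656155, 0.0391236 ]), 'width': 85.64196148103908}
top 46.310486716515 271.1966398131642 210.42669359695387 -0.06338974693039566 [[-0.02, -0.98, 0.18, 346.36], [-1.0, 0.02, 0.01, 2.25], [-0.01, -0.18, -0.98, 1007.07], [0.0, 0.0, 0.0, 1.0]]
side 50.44950980266615 275.37409438146784 210.0632417826371 -0.11598847176487298 [[1.0, -0.06, 0.07, 464.11], [-0.09, -0.66, 0.74, -740.81], [0.01, -0.75, -0.66, 757.92], [0.0, 0.0, 0.0, 1.0]]
{'fov_y': 58.96540595550278, 'cx': 283.04429719315607, 'cy': 212.99217829868704, 'k1': -0.04515782243078354, 'tool_from_camera': array([[ 5.22993558e-04, -9.59542700e-01, -2.81562664e-01,
         7.13102230e+01],
       [ 9.99999646e-01,  3.16184824e-04,  7.79934847e-04,
         8.18641084e-02],
       [-6.59354948e-04, -2.81562972e-01,  9.59542525e-01,
        -1.42242549e+02],
       [ 0.00000000e+00,  0.00000000e+00,  0.00000000e+00,
         1.00000000e+00]])}
```

View pics/top0.png

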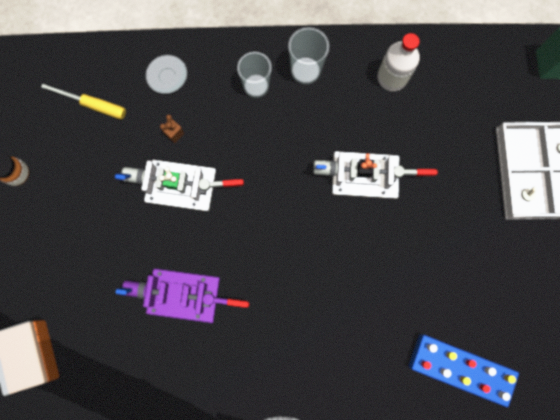

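View pics/side0.png

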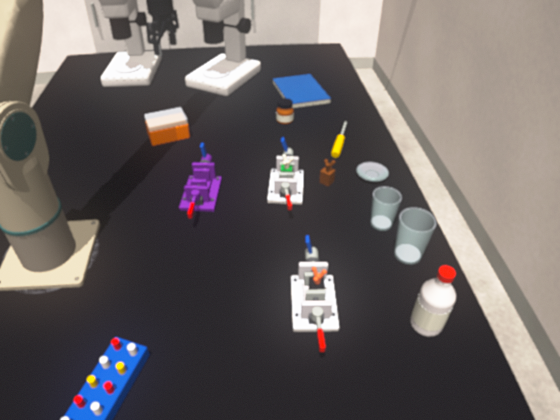

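Top view: the green-block clamp is the white one at about (180,185), with its blue tab at (122,177) and its red grip at (232,183). The purple clamp sits below it and the orange-coral clamp is to the right. Now I'll measure the target clamp.

```bash
cat > m.py <<'E'
from h import *
im=cv2.imread("pics/top0.png"); hsv=cv2.cvtColor(im,cv2.COLOR_BGR2HSV)
def mask(lo,hi,box):
    x0,y0,x1,y1=box; M=np.zeros(im.shape[:2],np.uint8); M[y0:y1,x0:x1]=cv2.inRange(hsv,lo,hi)[y0:y1,x0:x1]; return M
def big(M): return max(cv2.findContours(M,cv2.RETR_EXTERNAL,cv2.CHAIN_APPROX_NONE)[0],key=cv2.contourArea)
W=mask((0,0,190),(180,45,255),(140,150,222,220)); W=cv2.morphologyEx(W,cv2.MORPH_CLOSE,np.ones((9,9)))
W=cv2.morphologyEx(W,cv2.MORPH_OPEN,np.ones((9,9)))
c=onz("top",big(W).reshape(-1,2),12)
r=cv2.minAreaRect(c[:,:2].astype(np.float32)); print("base",r,cv2.boxPoints(r).round(1).tolist())
red=big(mask((0,150,90),(8,255,255),(210,165,260,200))); g=onz("top",red.reshape(-1,2),54)
print("grip",cv2.minAreaRect(g[:,:2].astype(np.float32)))
gr=big(mask((45,120,60),(80,255,255),(140,150,222,220))); g=onz("top",gr.reshape(-1,2),62); print("green",cv2.minAreaRect(g[:,:2].astype(np.float32)))
bl=big(mask((100,150,80),(125,255,255),(100,160,145,195))); print("blue px",cv2.minAreaRect(bl)); g=onz("top",bl.reshape(-1,2),90);print("tab",cv2.minAreaRect(g[:,:2].astype(np.float32)))
E
python3 m.py; python3 - <<'E'
import cv2,numpy as np
a=cv2.imread("pics/top0.png")[145:225,100:260];b=cv2.imread("pics/side0.png")[130:220,240:340]
a=cv2.resize(a,(800,400),interpolation=2);b=cv2.resize(b,(222,200),interpolation=2)
cv2.imwrite("pics/c1.png",a)
E
```

```text
base ((584.731689453125, 205.94618225097656), (153.3335723876953, 90.36629486083984), 80.76860046386719) [[527.7999877929688, 137.5], [617.0, 123.0], [641.5999755859375, 274.3999938964844], [552.4000244140625, 288.8999938964844]]
grip ((576.0054321289062, 85.15487670898438), (40.1322135925293, 14.34814453125), 88.84596252441406)
green ((573.618408203125, 209.98709106445312), (27.955102920532227, 12.226391792297363), 88.77827453613281)
blue px ((121.5, 176.0), (13.0, 6.0), 0.0)
tab ((584.872802734375, 299.09295654296875), (25.897199630737305, 11.994244575500488), 88.7171630859375)
```

View pics/c1.png

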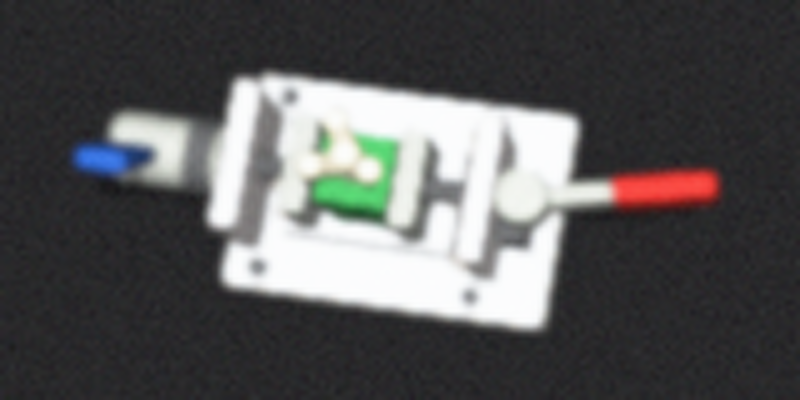

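The crop shows the base corners TR (580,115), BR (547,330) and BL (222,288), the pivot disc at (522,195) and the red grip running (615,190) to (718,185). The tab stands up at (75–150,158). I'll get the pose from those corners.

```bash
python3 - <<'E'
from h import *
px=lambda p:np.array(p)/5.+[100,145]-.4
C=onz("top",[px((581,113)),px((548,331)),px((220,290))],12); print(C.round(1),np.linalg.norm(C[0]-C[1]),np.linalg.norm(C[1]-C[2]))
d=C[2]-C[1]; th=np.arctan2(-d[0],d[1]); e=C[0]-C[1]; th2=np.arctan2(e[1],e[0]); cen=(C[0]+C[2])/2; print(th,th2,cen)
t=(th+th2)/2
Rz=np.array([[np.cos(t),-np.sin(t)],[np.sin(t),np.cos(t)]])
w=lambda x,y:cen[:2]+Rz@[x,y]
print("pivot",w(0,-66),"tab y92",w(0,92))
print(onz("top",[px((522,195))],50),onz("top",[px((668,188)),px((718,185))],54))
E
```

```text
[[619.8 124.8  12. ]
 [527.1 138.1  12. ]
 [547.1 275.3  12. ]] 93.63226130246967 138.6020792233631
-0.1443463404894463 -0.14281571247821465 [583.44833401 200.06463378  12.        ]
pivot [574.00451268 134.7437777 ] tab y92 [596.6124486  291.11794831]
[[575.88422692 143.74640113  50.        ]] [[576.60047125  84.7094556   54.        ]
 [577.42689736  64.72371477  54.        ]]
```

The plates and pivot suggest the origin isn't at the base's centre, so I'll check from above with the wrist camera. The helper turns world targets into tool-axis rows.

```bash
cat >> h.py <<'E'
def rows(targets,s=None):
    s=s or read_state(); T=toolT(s); out=[]
    for x,y,z,yaw in targets:
        d=T[:3,:3].T@(np.array([x,y,z])-T[:3,3])/1000
        dy=-(yaw-s["tool_rot"][2]); dy=(dy+np.pi)%(2*np.pi)-np.pi
        out.append([[float(v) for v in d.round(4)],round(float(dy),3)])
    print(out); return out
E
python3 - <<'E'
from h import *
s=read_state(); p=s["eef_pos"]; q=np.array([570,205,230.])
rows([(*(p+(q-p)*k),2.733+.265*min(1,2*k)) for k in (.12,.24,.36,.48,.6,1)])
E
```

```text
[[[-0.053, -0.0282, 0.0001], -0.064], [[-0.106, -0.0563, 0.0002], -0.127], [[-0.159, -0.0845, 0.0003], -0.191], [[-0.212, -0.1127, 0.0004], -0.255], [[-0.2649, -0.1409, 0.0005], -0.265], [[-0.4416, -0.2348, 0.0009], -0.265]]
```

move_arm([
  [[-0.053,-0.028,0],-0.064],
  [[-0.106,-0.056,0],-0.127],
  [[-0.159,-0.084,0],-0.19],
  [[-0.212,-0.113,0],-0.255],
  [[-0.265,-0.141,0],-0.265],
], claw=0)

```text
clock: 0.72
eef_pos: [446.1, 359.4, 230.5]
tool_rot: [-3.14, -0.001, 2.998]
force: [1.2, 0.9, 0.1]
width: 0.3
```

```bash
python3 - <<'E'
from h import *
s=read_state(); print(s["clock"],s["eef_pos"],s["tool_rot"],s["width"])
p=s["eef_pos"];q=np.array([570,205,230.])
rows([(*(p+(q-p)*k),2.998) for k in (.3,.6,.9,1)])
E
```

```text
0.725 [446.13115367 359.37797605 230.48574828] [-3.13966270e+00 -7.76284356e-04  2.99848975e+00] 0.3238003418969868
[[[-0.0434, -0.0405, 0.0002], 0.0], [[-0.0868, -0.0811, 0.0004], 0.0], [[-0.1302, -0.1216, 0.0006], 0.0], [[-0.1446, -0.1351, 0.0006], 0.0]]
```

move_arm([
  [[-0.043,-0.04,0],0],
  [[-0.087,-0.081,0],0],
  [[-0.13,-0.122,0],0],
  [[-0.145,-0.135,0],0],
  [[-0.145,-0.135,0],0],
])

```text
clock: 1.35
eef_pos: [570.8, 203.8, 230.1]
tool_rot: [-3.139, -0.001, 2.996]
force: [-0.7, 0.8, -0.0]
width: -0.1
```

```bash
python3 - <<'E'
from h import *
s=read_state(); print(s["clock"],s["eef_pos"],s["tool_rot"],s["force"])
im=get_image("wrist"); cv2.imwrite("pics/w1.png",im)
import pickle; pickle.dump(s,open("w1.pkl","wb"))
E
```

```text
1.35 [570.79649771 203.76184023 230.13356463] [-3.13903893e+00 -1.41442116e-03  2.99564030e+00] [-0.67349629  0.83230291 -0.04384477]
```

View pics/w1.png

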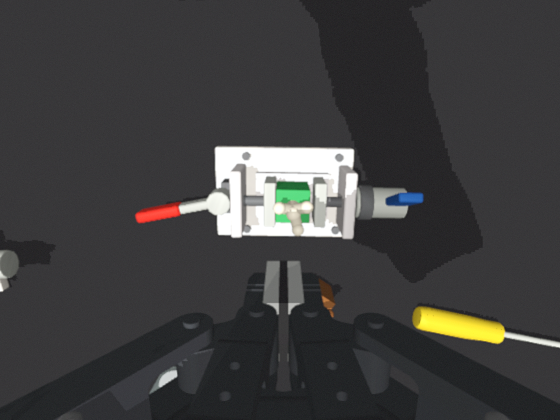

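The clamp is square to this view. Base corners are (216,147), (353,148), (354,237) and (218,236); the pivot disc is at (219,202), the grip runs (137,217)–(180,209), and the tab end is near (421,198).

```bash
cat > m2.py <<'E'
from h import *; import pickle
s=pickle.load(open("w1.pkl","rb")); im=cv2.imread("pics/w1.png"); hsv=cv2.cvtColor(im,cv2.COLOR_BGR2HSV)
def big(M): return max(cv2.findContours(M,cv2.RETR_EXTERNAL,cv2.CHAIN_APPROX_NONE)[0],key=cv2.contourArea).reshape(-1,2)
O=lambda p,z:onz("wrist",p,z,s)
C=O([(216,147),(353.5,148),(354.5,237),(218,236.5)],12); print("base",C.round(1).tolist(),[np.linalg.norm(C[i]-C[i-1]).round(1) for i in range(4)])
cen=C.mean(0); y=(C[1]+C[2]-C[0]-C[3]); th=np.arctan2(-y[0],y[1]); print("cen",cen,"yaw",th)
ax=np.array([[np.cos(th),np.sin(th)],[-np.sin(th),np.cos(th)]])
loc=lambda P:((P[:,:2]-cen[:2])@ax.T).round(1)
red=cv2.inRange(hsv,(0,150,80),(8,255,255)); r=big(red)
print("red px",cv2.minAreaRect(r),"loc",cv2.minAreaRect(loc(O(r,54)).astype(np.float32)))
b=big(cv2.inRange(hsv,(100,150,60),(125,255,255))); print("blue px",b.min(0),b.max(0))
for z in(60,75,94): print("blue",z,cv2.boxPoints(cv2.minAreaRect(loc(O(b,z)).astype(np.float32))).round(1).tolist())
g=big(cv2.inRange(hsv,(45,120,60),(80,255,255))); g=loc(O(g,62)); print("green",g.min(0),g.max(0))
print("pivot",loc(O([(219,202)],54)),loc(O([(219,202)],60)),"plates L/R outer top",loc(O([(231,200),(247,200),(342,200),(357,200)],60)))
E
python3 m2.py
python3 - <<'E'
import cv2
cv2.imwrite("pics/c2.png",cv2.resize(cv2.imread("pics/w1.png")[130:250,125:435],(775,300),interpolation=2))
E
```

```text
base [[529.7, 144.2, 12.0], [549.8, 275.2, 12.0], [640.8, 267.8, 12.0], [619.9, 128.5, 12.0]] [np.float64(91.6), np.float64(132.6), np.float64(91.3), np.float64(140.9)]
cen [585.04491652 203.91949621  12.        ] yaw -0.1505137169222664
red px ((158.09617614746094, 212.4807891845703), (13.924242973327637, 47.067867279052734), 78.69007110595703) loc ((8.040716171264648, -114.48399353027344), (12.809037208557129, 44.101932525634766), 11.668773651123047)
blue px [387 192] [423 205]
blue 60 [[-13.899999618530273, 119.30000305175781], [-12.699999809265137, 87.69999694824219], [-1.0, 88.19999694824219], [-2.299999952316284, 119.80000305175781]]
blue 75 [[-16.899999618530273, 83.5999984741211], [-5.800000190734863, 83.5999984741211], [-5.800000190734863, 113.80000305175781], [-16.899999618530273, 113.80000305175781]]
blue 94 [[-21.899999618530273, 106.0], [-20.200000762939453, 77.80000305175781], [-9.800000190734863, 78.5], [-11.600000381469727, 106.5999984741211]]
green [-22.   -8.5] [-4.4 19.9]
pivot [[ -2.  -59.2]] [[ -3.5 -58.2]] plates L/R outer top [[ -5.4 -47.6]
 [ -5.5 -33.7]
 [ -5.9  48.8]
 [ -6.   61.8]]
```

View pics/c2.png

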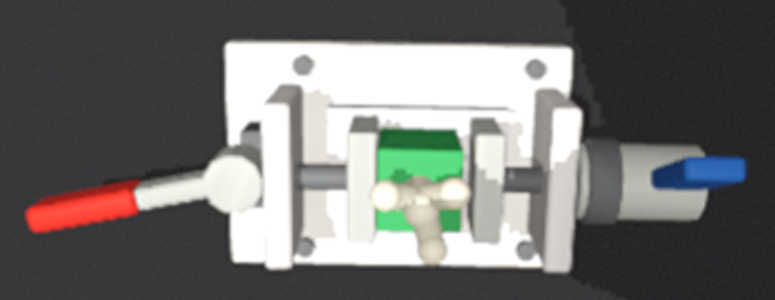

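```bash
cat > m3.py <<'E'
from h import *; import pickle
s=pickle.load(open("w1.pkl","rb")); th=-0.150
px=lambda p:np.array(p)/2.5+[125,130]-.3
ax=np.array([[np.cos(th),np.sin(th)],[-np.sin(th),np.cos(th)]])
o=np.array([584,211.])
L=lambda p,z:((onz("wrist",[px(p)],z,s)[:,:2]-o)@ax.T).round(1)[0]
for n,p,z,e in [("base NL",(225,42),12,"-45,?"),("base NR",(570,47),12,"-45,?"),("base FL",(233,264),12,"45,?"),
 ("plateL -x outer",(275,86),60,"-30,-55"),("plateL +x outer",(266,268),60,"30,-55"),("plateR -x outer",(578,106),60,"-30,55"),("plateR +x outer",(573,271),60,"30,55"),
 ("pivot",(235,182),54,"0,-66"),("hub end top",(708,147),42,"-16,103"),("hub end bot",(703,219),42,"16,103"),("rodL",(325,178),42,"0"),("rodR",(525,179),42,"0"),
 ("tab top R",(745,158),93,"-10,102"),("tab top L",(690,160),93,"-10,82"),("tab tR2",(745,183),93,"-10,102"),("grip end",(28,218),54,"-78"),("grip in",(136,198),54,"")]: print(n,L(p,z),e)
E
python3 m3.py
```

```text
base NL [-44.2 -75.4] -45,?
base NR [-42.9  57.7] -45,?
base FL [ 46.5 -76.3] 45,?
plateL -x outer [-34.7 -50.3] -30,-55
plateL +x outer [ 30.7 -55.6] 30,-55
plateR -x outer [-28.4  52.6] -30,55
plateR +x outer [31.3 54.3] 30,55
pivot [  0.5 -66.4] 0,-66
hub end top [-10.4 104.7] -16,103
hub end bot [ 17.1 105.6] 16,103
rodL [  2.  -35.3] 0
rodR [ 2.  38.2] 0
tab top R [-18.2  99.1] -10,102
tab top L [-17.5  81.9] -10,82
tab tR2 [-10.2 100. ] -10,102
grip end [  14.3 -142.1] -78
grip in [   6.6 -102.2]
```

The clamp pose is consistent: origin ≈ (585.3, 210.8), yaw ≈ −0.15. That gives a tab lean of ≈0.30 rad and a lever angle of ≈0.2. Next I plan the tab approach.

```bash
cat >> h.py <<'E'
th=-0.150; o=np.array([585.3,210.8])
Rc=np.array([[np.cos(th),-np.sin(th)],[np.sin(th),np.cos(th)]])
W=lambda x,y,z,turn=0:(*(o+Rc@[x,y]),z,np.pi+th+turn)
def local(s): return (Rc.T@(s["eef_pos"][:2]-o)).round(1),s["eef_pos"][2].round(1)
E
python3 -c "
from h import *
s=read_state();print(local(s))
rows([W(26,45,230),W(28,88,200),W(28,92,140),W(28,92,90),W(26,92,76)])"
```

```text
(array([-14.8,  -7.1]), np.float64(230.2))
[[[-0.0412, 0.0518, 0.0], 0.007], [[-0.0436, 0.0948, 0.03], 0.007], [[-0.0437, 0.0989, 0.09], 0.007], [[-0.0439, 0.099, 0.14], 0.007], [[-0.0419, 0.099, 0.154], 0.007]]
```

move_arm([
  [[-0.041,0.052,0],0.007],
  [[-0.044,0.095,0.03],0.007],
  [[-0.044,0.099,0.085],0.007],
  [[-0.044,0.099,0.14],0.007],
  [[-0.042,0.099,0.154],0.007],
])

```text
clock: 2.02
eef_pos: [620.0, 299.6, 72.0]
tool_rot: [-3.137, -0.01, 2.996]
force: [0.4, 0.5, -0.3]
width: 0.3
```

```bash
python3 - <<'E'
from h import *
s=read_state(); print(local(s),s["force"],s["tool_rot"])
cv2.imwrite("pics/w2.png",get_image("wrist"))
def tgt(p,r): return W(4*np.cos(p)-r*np.sin(p)+11,92,42+r*np.cos(p)+4*np.sin(p))
rows([tgt(.15,35),tgt(.3,35),tgt(.42,36),tgt(.54,37),tgt(.66,38)],s)
E
```

```text
(array([21.1, 93. ]), np.float64(72.0)) [ 0.36607345  0.47336159 -0.32947657] [-3.13694264 -0.01000109  2.99561704]
[[[0.0114, -0.001, -0.0051], 0.004], [[0.0167, -0.0009, -0.0045], 0.004], [[0.0212, -0.0009, -0.0043], 0.004], [[0.0257, -0.0009, -0.0036], 0.004], [[0.0303, -0.0009, -0.0022], 0.004]]
```

View pics/w2.png

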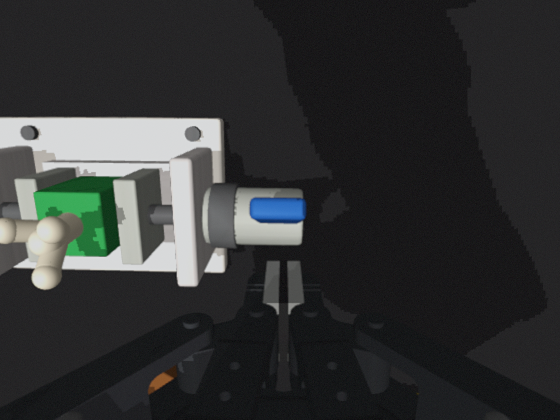

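The fingertip at (283,262) is on the +x side of the tab (250–305, 198–222) and centred on it across y. Pushing now.

move_arm([
  [[0.011,-0.001,-0.005],0],
  [[0.017,-0.001,-0.005],0],
  [[0.021,-0.001,-0.005],0],
  [[0.026,-0.001,-0.004],0],
  [[0.03,-0.001,-0.003],0],
])

```text
clock: 2.7
eef_pos: [596.5, 303.4, 78.7]
tool_rot: [3.14, 0.002, 2.994]
force: [8.4, 0.9, 2.3]
width: -0.2
```

```bash
python3 - <<'E'
from h import *
s=read_state(); print(local(s),s["force"],s["tool_rot"])
def tgt(p,r): return W(4*np.cos(p)-r*np.sin(p)+11,92,42+r*np.cos(p)+4*np.sin(p))
rows([tgt(.78,40),tgt(.9,42),tgt(1.02,44),tgt(1.14,46),tgt(1.26,47)],s)
E
```

```text
(array([-2.8, 93.2]), np.float64(78.7)) [8.4123492  0.94439721 2.27035127] [3.14029472e+00 2.12983092e-03 2.99362075e+00]
[[[0.0115, -0.0012, 0.0054], 0.002], [[0.0166, -0.0012, 0.0074], 0.002], [[0.0216, -0.0012, 0.0102], 0.002], [[0.0264, -0.0012, 0.0138], 0.002], [[0.0298, -0.0012, 0.0184], 0.002]]
```

move_arm([
  [[0.013,-0.001,0.004],0],
  [[0.019,-0.001,0.006],0],
  [[0.024,-0.001,0.009],0],
  [[0.029,-0.001,0.012],0],
  [[0.033,-0.001,0.016],0],
])

```text
clock: 3.32
eef_pos: [569.7, 307.0, 65.4]
tool_rot: [3.136, 0.013, 2.991]
force: [6.1, -2.6, 4.9]
width: 0.2
```

```bash
python3 - <<'E'
from h import *
s=read_state(); print(local(s),s["force"],s["tool_rot"])
cv2.imwrite("pics/w3.png",get_image("wrist"))
def tgt(p,r): return W(4*np.cos(p)-r*np.sin(p)+11,92,42+r*np.cos(p)+4*np.sin(p))
rows([tgt(1.26,48),tgt(1.35,48),tgt(1.45,49),tgt(1.55,49),tgt(1.55,49)],s)
E
```

```text
(array([-29.8,  92.8]), np.float64(65.4)) [ 6.14062729 -2.55026047  4.92989972] [3.13597598 0.01317936 2.9914788 ]
[[[0.0038, -0.0008, 0.0049], -0.0], [[0.0053, -0.0008, 0.0089], -0.0], [[0.0076, -0.0008, 0.0134], -0.0], [[0.0084, -0.0009, 0.0183], -0.0], [[0.0084, -0.0009, 0.0183], -0.0]]
```

View pics/w3.png

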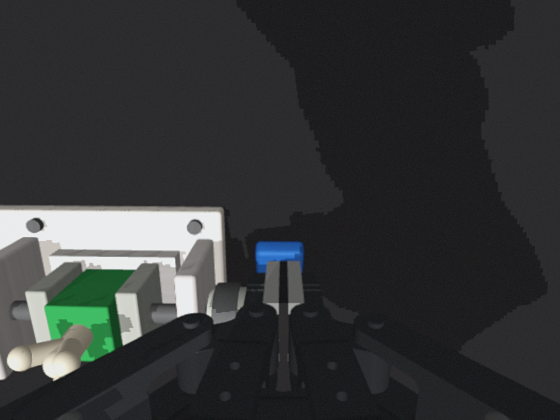

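The tab has gone well over: its end shows at (258–303, 242–270), with the tip just behind it. Next I press down to the stop.

move_arm([
  [[0.004,-0.001,0.006],0],
  [[0.006,-0.001,0.011],0],
  [[0.007,-0.001,0.016],0],
  [[0.007,-0.001,0.02],0],
  [[0.007,-0.001,0.022],0],
])

```text
clock: 4.0
eef_pos: [563.5, 308.1, 48.2]
tool_rot: [3.134, 0.015, 2.991]
force: [-7.7, -3.2, 39.0]
width: -0.4
```

```bash
python3 -c "
from h import *
s=read_state(); print(local(s),s['force'],s['torque'])
rows([W(-39,92,42)])"
```

```text
(array([-36.1,  92.9]), np.float64(48.2)) [-7.66804977 -3.2164737  38.95033389] [-0.9463713   1.84800703  0.01768234]
[[[0.003, -0.001, 0.0061], -0.001]]
```

The push stopped at z = 48.2 with 39 N. The predicted tab top at the stop is 48.5, so the nut is at its stop. Now I lift off and check from above.

move_arm([
  [[0,0,-0.02],0],
  [[0,0,-0.08],0],
  [[0,-0.02,-0.14],0],
  [[-0.01,-0.08,-0.18],0],
  [[-0.02,-0.1,-0.182],0],
])

```text
clock: 4.62
eef_pos: [566.6, 202.8, 233.6]
tool_rot: [3.132, 0.02, 2.989]
force: [-0.2, 0.3, -1.0]
width: 0.2
```

```bash
python3 - <<'E'
from h import *; import pickle
s=read_state(); print(s["clock"],local(s),s["force"],s["tool_rot"])
s=read_state(); cv2.imwrite("pics/w4.png",get_image("wrist")); pickle.dump(s,open("w4.pkl","wb"))
E
```

```text
4.625 (array([-17.3, -10.7]), np.float64(233.6)) [-0.18204454  0.29217086 -1.02807201] [3.13217073 0.0200963  2.98894042]
```

View pics/w4.png

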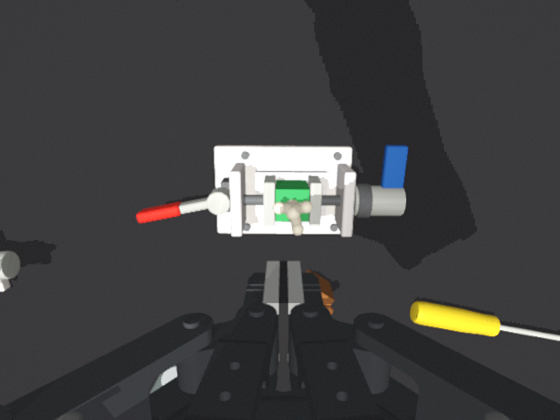

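The tab is now level, with its outer end at (395,147), and the jaw is up against the block. The lever is still open, grip at (138–180, 205–220). Planning the lever approach.

```bash
cat >> h.py <<'E'
def lev(a,gap=0,z=42,r=57,turn=None):
    return W(r*np.sin(a)-(16+gap)*np.cos(a),-66-r*np.cos(a)-(16+gap)*np.sin(a),z,a if turn is None else turn)
E
python3 - <<'E'
from h import *; import pickle
s=pickle.load(open("w4.pkl","rb")); hsv=cv2.cvtColor(cv2.imread("pics/w4.png"),cv2.COLOR_BGR2HSV)
L=lambda p,z:(onz("wrist",p,z,s)[:,:2]-o)@Rc
print("tab end",L([(384,146),(407,147)],48))
c=max(cv2.findContours(cv2.inRange(hsv,(0,150,80),(8,255,255)),0,1)[0],key=cv2.contourArea).reshape(-1,2)
print("grip",cv2.minAreaRect(L(c,54).astype(np.float32)))
s=read_state(); print(local(s))
rows([W(-25,-60,200,.1),W(-25,-115,170,.2),lev(.2,25,110),lev(.2,22,60),lev(.2,18,42)],s)
E
```

```text
tab end [[-49.67024534  80.033727  ]
 [-48.82910392 100.56462402]]
grip ((8.547210693359375, -121.52056884765625), (12.94304084777832, 43.71450424194336), 11.320862770080566)
(array([-15. , -15.8]), np.float64(233.4))
[[[0.0104, -0.0445, 0.0329], -0.108], [[0.0106, -0.0997, 0.0626], -0.208], [[0.0156, -0.115, 0.1224], -0.208], [[0.0137, -0.1147, 0.1725], -0.208], [[0.0102, -0.114, 0.1906], -0.208]]
```

move_arm([
  [[0.01,-0.045,0.033],-0.108],
  [[0.012,-0.1,0.063],-0.208],
  [[0.016,-0.115,0.12],-0.208],
  [[0.014,-0.115,0.17],-0.208],
  [[0.011,-0.115,0.19],-0.208],
])

```text
clock: 5.3
eef_pos: [541.5, 85.3, 40.2]
tool_rot: [3.141, 0.018, -3.093]
force: [-0.1, 0.2, 0.3]
width: -0.2
```

```bash
python3 - <<'E'
from h import *
s=read_state(); print(s["clock"],local(s),s["force"],s["tool_rot"])
cv2.imwrite("pics/w5.png",get_image("wrist"))
s=read_state(); print(local(s)); rows([lev(a,g,turn=t) for a,g,t in((.2,6,.2),(.2,0,.25),(.3,0,.3),(.4,0,.4),(.5,0,.5))],s)
E
```

```text
5.3 (array([ -24.6, -130.6]), np.float64(40.2)) [-0.12677127  0.17215107  0.27741837] [ 3.14095476  0.01768445 -3.09263808]
(array([ -24.6, -130.5]), np.float64(38.9))
[[[-0.0149, 0.0014, -0.0028], -0.001], [[-0.0209, 0.0014, -0.0027], -0.051], [[-0.0267, 0.0001, -0.0026], -0.101], [[-0.0326, -0.0007, -0.0025], -0.201], [[-0.0385, -0.0008, -0.0024], -0.301]]
```

View pics/w5.png

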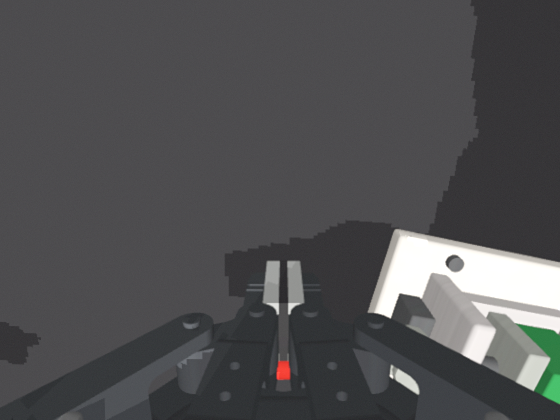

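The closed fingers stand on the lever's rear side, and the red grip shows through the gap at (283,370). Sweeping the lever now.

move_arm([
  [[-0.015,0.001,-0.003],0],
  [[-0.021,0.001,-0.003],-0.05],
  [[-0.027,0,-0.003],-0.1],
  [[-0.033,-0.001,-0.003],-0.2],
  [[-0.039,-0.001,-0.003],-0.3],
])

```text
clock: 5.98
eef_pos: [579.3, 86.5, 42.8]
tool_rot: [-3.138, 0.014, -2.787]
force: [-3.2, 1.1, 0.3]
width: -0.2
```

```bash
python3 - <<'E'
from h import *
s=read_state(); print(s["clock"],local(s),s["force"],s["tool_rot"]); rows([lev(a) for a in (.62,.74,.86,.98,1.1)],s)
E
```

```text
5.975 (array([  12.6, -123.9]), np.float64(42.8)) [-3.24281329  1.1058751   0.32328003] [-3.13762143  0.01403868 -2.78689431]
[[[-0.0076, -0.0017, 0.001], -0.115], [[-0.0147, -0.0024, 0.0011], -0.235], [[-0.0218, -0.0023, 0.0012], -0.355], [[-0.0288, -0.0013, 0.0013], -0.475], [[-0.0356, 0.0006, 0.0013], -0.595]]
```

move_arm([
  [[-0.009,-0.002,0.001],-0.115],
  [[-0.017,-0.002,0.001],-0.235],
  [[-0.024,-0.002,0.001],-0.355],
  [[-0.031,-0.001,0.001],-0.475],
  [[-0.038,0.001,0.001],-0.595],
])

```text
clock: 6.6
eef_pos: [613.1, 99.3, 42.5]
tool_rot: [-3.132, 0.006, -2.187]
force: [-3.3, -1.6, -1.0]
width: 0.4
```

```bash
python3 - <<'E'
from h import *
s=read_state(); print(s["clock"],local(s),s["force"],s["tool_rot"],s["qpos"].round(2)); rows([lev(a) for a in (1.2,1.3,1.4,1.5)]+[lev(1.5,-5)],s)
E
```

```text
6.6 (array([  44.2, -106. ]), np.float64(42.5)) [-3.34276368 -1.57580064 -1.03800281] [-3.13154614  0.00594171 -2.1866953 ] [-0.03  0.84 -0.3   1.74  0.41  0.61  1.96]
[[[-0.0054, -0.0008, 0.0005], -0.095], [[-0.0113, -0.0016, 0.0006], -0.195], [[-0.0172, -0.0017, 0.0006], -0.295], [[-0.0231, -0.0013, 0.0006], -0.395], [[-0.0277, 0.0006, 0.0006], -0.395]]
```

move_arm([
  [[-0.007,-0.001,0],-0.095],
  [[-0.013,-0.001,0],-0.195],
  [[-0.02,-0.001,0],-0.295],
  [[-0.027,-0.001,0],-0.395],
  [[-0.031,0,0],-0.395],
])

```text
clock: 7.22
eef_pos: [627.4, 115.7, 42.2]
tool_rot: [-3.136, -0.014, -1.793]
force: [-11.1, -14.9, 9.7]
width: 0.2
```

```bash
python3 - <<'E'
from h import *
s=read_state(); print(s["clock"],local(s),s["force"],s["tool_rot"],lev(1.5)); print(Rc.T@s["force"][:2]); rows([lev(1.5,-8)],s)
E
```

```text
7.225 (array([ 55.8, -87.7]), np.float64(42.2)) [-11.05344683 -14.89732971   9.70288933] [-3.13597226 -0.01378776 -1.79296326] (np.float64(627.5492076593733), np.float64(117.44615396669131), 42, 4.491592653589793)
[ -8.7030994 -16.3818552]
[[[-0.0097, 0.0003, 0.0001], -0.001]]
```

move_arm([
  [[-0.006,0,0],0],
  [[-0.01,0,0],0],
  [[-0.012,0,0],0],
  [[-0.012,0,0],0],
])

```text
clock: 7.72
eef_pos: [627.4, 115.6, 42.2]
tool_rot: [-3.139, -0.032, -1.797]
force: [-7.0, -16.0, 10.1]
width: 0.0
```

```bash
python3 - <<'E'
from h import *
s=read_state(); print(s["clock"],local(s),s["force"],s["tool_rot"]); print(Rc.T@s["force"][:2])
E
```

```text
7.725 (array([ 55.8, -87.8]), np.float64(42.2)) [ -6.95449664 -15.98284931  10.08711614] [-3.13941266 -0.03217651 -1.79668446]
[ -4.48795799 -16.84264613]
```

The motion stopped at y = −87.8 under a steady 17 N, which looks like the stop. I'll back off along −y, rise and look.

move_arm([
  [[0.02,0,0],0],
  [[0.035,0,-0.04],0],
  [[0.06,0,-0.1],0],
  [[0.07,0.01,-0.15],0],
  [[0.07,0.02,-0.17],0],
])

```text
clock: 8.35
eef_pos: [594.7, 56.1, 218.1]
tool_rot: [-3.133, -0.03, -1.798]
force: [0.1, 0.7, -0.5]
width: 0.2
```

```bash
python3 - <<'E'
from h import *; import pickle
s=read_state(); print(s["clock"],local(s),s["force"],s["tool_rot"])
w=get_image("wrist"); t=get_image("top"); cv2.imwrite("pics/w6.png",w); cv2.imwrite("pics/t6.png",t); pickle.dump(s,open("w6.pkl","wb"))
cv2.imwrite("pics/c6.png",np.hstack([cv2.resize(w,(400,300)),cv2.resize(t[145:225,105:212],(400,300),interpolation=2)]))
E
```

```text
8.35 (array([  32.4, -151.5]), np.float64(218.1)) [ 0.14265706  0.67885188 -0.4741287 ] [-3.13293267 -0.03049172 -1.79836108]
```

View pics/c6.png

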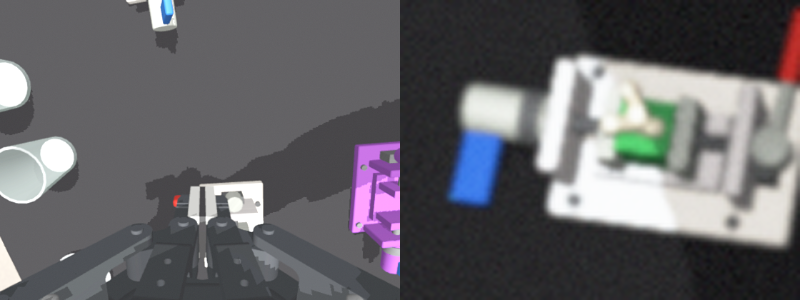

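Both views show the lever swung round to the +x side (red grip at the top right of the crop). The tab is level and the coral is in place. I'll measure the lever angle in the top image.

```bash
python3 - <<'E'
from h import *
t=cv2.imread("pics/t6.png"); hsv=cv2.cvtColor(t,cv2.COLOR_BGR2HSV); M=np.zeros(t.shape[:2],np.uint8); M[120:200,180:260]=cv2.inRange(hsv,(0,130,70),(9,255,255))[120:200,180:260]
c=max(cv2.findContours(M,0,1)[0],key=cv2.contourArea).reshape(-1,2); print(cv2.minAreaRect(c))
r=cv2.minAreaRect(((onz("top",c,54)[:,:2]-o)@Rc).astype(np.float32)); print(r)
d=np.array(r[0])-[0,-66]; print("ang by centre",np.arctan2(d[0],-d[1]),np.hypot(*d))
vx,vy,*_=cv2.fitLine(((onz("top",c,54)[:,:2]-o)@Rc).astype(np.float32),2,0,.01,.01).ravel(); print("axis",np.arctan2(abs(vx),-vy*np.sign(vx)))
cv2.imwrite("pics/c7.png",cv2.resize(t[120:220,150:270],(720,600),interpolation=2))
E
```

```text
((210.7115478515625, 156.44229125976562), (7.0601806640625, 19.807729721069336), 11.309932708740234)
((57.25507736206055, -73.022216796875), (14.383635520935059, 41.067386627197266), 88.04277801513672)
ang by centre 1.448757881706021 57.68410017047896
axis 1.515806
```

View pics/c7.png

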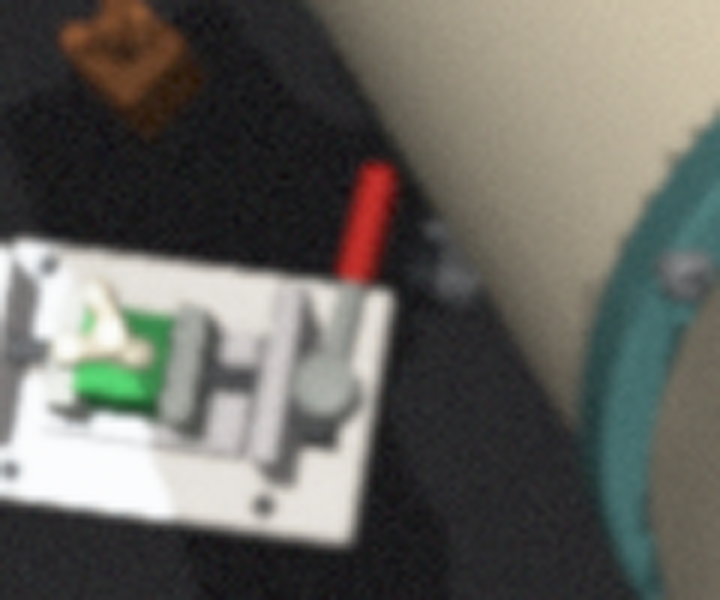

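By its axis the lever is at 1.52 rad, and by its centre 1.45. Those differ by about 3 mm at the grip. There's plenty of time, so I'll push again farther out on the grip and see whether the lever gives.

```bash
python3 - <<'E'
from h import *
s=read_state(); print(local(s)); rows([lev(1.5,40,160,66),lev(1.5,30,100,66),lev(1.5,22,55,66),lev(1.5,14,43,66),lev(1.5,10,43,66)],s)
E
```

```text
(array([  31.1, -149.8]), np.float64(216.9))
[[[-0.0272, -0.0286, 0.0563], -0.004], [[-0.0391, -0.0282, 0.1159], -0.004], [[-0.0484, -0.0278, 0.1607], -0.004], [[-0.0568, -0.0277, 0.1724], -0.004], [[-0.0608, -0.0277, 0.1723], -0.004]]
```

move_arm([
  [[-0.027,-0.028,0.055],0],
  [[-0.039,-0.028,0.115],0],
  [[-0.044,-0.028,0.16],0],
  [[-0.052,-0.028,0.172],0],
  [[-0.055,-0.028,0.172],0],
])

```text
clock: 9.07
eef_pos: [632.7, 101.2, 42.6]
tool_rot: [-3.137, -0.03, -1.794]
force: [0.0, -0.1, 0.9]
width: 0.4
```

```bash
python3 - <<'E'
from h import *
s=read_state(); print(s["clock"],local(s),s["force"]); rows([lev(1.5,0,43,66),lev(1.5,-8,43,66)],s)
E
```

```text
9.075 (array([  63.3, -101.2]), np.float64(42.6)) [ 0.01640017 -0.05117349  0.87864843]
[[[-0.0147, -0.0004, -0.0008], -0.003], [[-0.0226, -0.0003, -0.0011], -0.003]]
```

move_arm([
  [[-0.008,0,0],0],
  [[-0.012,0,0],0],
  [[-0.017,0,0],0],
  [[-0.022,0,0],0],
  [[-0.025,0,0],0],
])

```text
clock: 9.7
eef_pos: [636.7, 113.4, 43.4]
tool_rot: [-3.138, -0.049, -1.8]
force: [-8.2, -20.5, 16.0]
width: 0.1
```

```bash
python3 - <<'E'
from h import *
s=read_state(); print(s["clock"],local(s),s["force"],Rc.T@s["force"][:2],s["tool_rot"])
E
```

```text
9.7 (array([ 65.4, -88.6]), np.float64(43.4)) [ -8.20243586 -20.47490095  16.04547286] [ -5.05060038 -21.47074658] [-3.13793339 -0.0491757  -1.79966987]
```

The lever held again at 21 N. The contact line between the two pushes slopes 0.8 mm over 9.6 mm, giving a ≈ 1.49 rad, so it's shut at the stop. Retreating clear for a final check.

move_arm([
  [[0.02,0,0],0],
  [[0.035,0,-0.04],0],
  [[0.06,0.01,-0.1],0],
  [[0.08,0.03,-0.15],0],
  [[0.08,0.04,-0.18],0],
])

```text
clock: 10.32
eef_pos: [581.0, 51.8, 230.6]
tool_rot: [-3.134, -0.049, -1.802]
force: [0.1, -0.8, 0.1]
width: -0.0
```

move_arm([
  [[0,0.05,-0.01],0],
  [[0,0.1,-0.01],0],
  [[0,0.15,-0.01],0],
  [[0,0.17,-0.01],0],
  [[0,0.17,-0.01],0],
])

```text
clock: 10.95
eef_pos: [414.9, 91.4, 240.0]
tool_rot: [-3.132, -0.049, -1.801]
force: [0.6, -0.6, 0.7]
width: 0.3
```

```bash
python3 - <<'E'
from h import *
s=read_state(); print(s["clock"],local(s),s["force"])
t=get_image("top"); d=get_image("side"); cv2.imwrite("pics/t8.png",t)
cv2.imwrite("pics/c8.png",np.hstack([cv2.resize(t[130:220,105:240],(450,300),interpolation=2),cv2.resize(d[120:220,250:330],(240,300),interpolation=2)]))
hsv=cv2.cvtColor(t,cv2.COLOR_BGR2HSV); M=np.zeros(t.shape[:2],np.uint8); M[120:200,180:260]=cv2.inRange(hsv,(0,130,70),(9,255,255))[120:200,180:260]
c=max(cv2.findContours(M,0,1)[0],key=cv2.contourArea).reshape(-1,2); print(cv2.minAreaRect(((onz("top",c,54)[:,:2]-o)@Rc).astype(np.float32)))
E
```

```text
10.95 (array([-150.6, -143.5]), np.float64(240.0)) [ 0.58063426 -0.5722757   0.70405688]
((57.46794128417969, -73.38502502441406), (15.869203567504883, 40.812381744384766), 85.21392822265625)
```

View pics/c8.png

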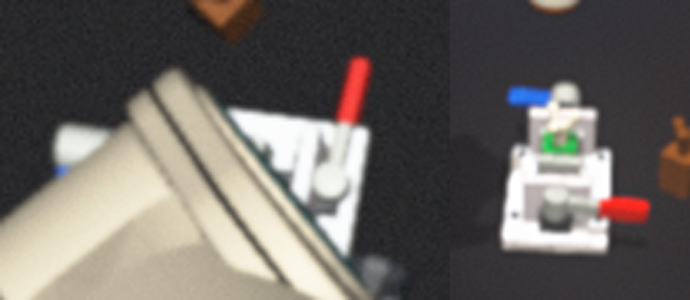

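The side view shows the tab level, the lever shut along +x and the coral upright between the jaws. The arm is clear, so I'm handing in.

```bash
python3 -c "
from cell import *
print(finish_job())"
```

```text
the job is handed in; nothing more can be done
None
```

The white coral is locked in its clamp. I pushed the blue tab over to its stop with the lever still open, then swung the red lever shut. The arm then backed clear, and I handed the job in at about 11 s of the 48 s allowed.

**Nut:** the tab stopped firmly at 39 N with its top at 48.2 mm (48.5 mm expected when tight). The wrist view then showed it level, with the jaw up against the block.

**Lever:** it held without giving on two separate pushes, at about 17 N and then 21 N farther out on the grip. The two contact points give an angle of about 1.49 rad. It had not moved, within measurement error, after I let go.

**Coral and other clamp:** the last side view shows the coral upright between the jaws. The arm never went near the orange-coral clamp.

**Disagreement:** in the top view the lever reads 1.52 rad by its axis but 1.45 rad by its grip centre. That is about 3 mm at the grip, slightly more than the 2 mm calibration error, so I relied on the repeated firm stop.

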